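Find the tired spring mount and fold down its tag

ROBOT

A 6-joint arm with a two-finger parallel gripper is mounted at the origin on the work surface. World frame = base frame: x ahead of the robot, y to its left, z up, the work surface at z = 0. Lengths are in m, angles in degrees, forces in N, time in s.
With the tool pointing down it reaches from about 0.4 to 0.825 m from the base axis. Payload 7 kg.
Tool frame: the origin (TCP) lies at the very end of the fingers, on their centre line; the grasp point (between the pads) lies 19 mm behind it; z points along the fingers, y is the line along which they close (so a half turn about z gives the same grasp; the last joint's range is limited). The gripper opens to 88 mm and grips with 3 to 60 N. Pads are 19 mm wide; open, the fingers measure 130 mm over their backs; the gripper's body (78 mm by 193 mm) begins 47 mm behind the grasp point.
Start: joints at [-47.263, 20.546, 0.682, 0, -70.136, -16.507], TCP at [0.298, -0.605, 0.227] pointing down, gripper open.
Joint ranges: [-176.03, 176.03], [-82.01, 121.73], [-58.28, 71.71], [-173.87, 95.51], [-174.79, -0.11], [-173.66, 173.66]. Speed limits (degrees/s): [136.94, 136.94, 172.46, 180, 180, 180].

INTERFACE

Orientations are given as [roll, pitch, yaw] about the fixed x, y, z axes, in that order (R = Rz(yaw) Ry(pitch) Rx(roll)).
In Python, from plant import ctrl, viewer gives the robot as it stands.
- The arm moves only by the tool servo_tool, never from a script. Its argument "rows" is a list of rows, each a list of 6 numbers: the shift along the world's x, y, z in mm, then the turn, a rotation vector about the world's x, y, z in degrees. A call has 1 to 5 rows; each row shifts and turns the commanded pose from where the row before left it; what a row does not reach is not made up. A row lasts 1/12 s, in which the tool goes at most 41.7 mm and 7.16 degrees, less where a joint would pass 70% of its speed; a pose out of reach is approached as far as the arm can. A call is refused whole if a number of a shift passes 41.7 or a number of a turn 7.16, either way. A call with a gripper value outside its range is refused whole. "fingers" is the finger opening in mm, from 0 to 87.6, set as the call begins (left out, the last holds). The fingers move at their own pace and stop on an object; the grip force is fixed at half the most. Time passes only in rows, so rows that do not move let the fingers close. It gives the time, the measured TCP pose, the force and the opening at its end, in the units of the state.
- ctrl.get_obs(): the state, without advancing time (a new reading comes with each control period).
- viewer.snapshot(name): name is "scene" or "side" or "wrist"; returns (picture, depth): 384x512x3 uint8, red, green, blue; 384x512 float32, m along the optical axis (not along the pixel's ray), 0 where there is no reading.
- viewer.calibration(name): a dict with "fx", "fy", "cx", "cy" (pixels), "k1" (the pictures are not rectified: a ray, as slopes to the right and down, at radius r is drawn at 1 + k1 r^2 times it, then the intrinsics apply), "origin" and "rotation" of the camera in the world. Camera axes: x right, y up, looking along -z (the intrinsics and any distortion apply to the point x, -y, -z); pixel columns grow to the right and rows downward; lengths in m; the calibration is good to about 2 mm. A picture is of the moment at which its call begins: read the wrist's pose just before it. calibration takes no time and is no camera call; for the wrist camera it gives the pose at the moment of the call.
- ctrl.close_job(): hands the job in, once; it reports no verdict.
The state is a dict: "clock": time; "joint_pos": joint angles; "qvel": joint speeds; "tau": joint torques, N m; "tool_pos": TCP position; "orientation": TCP orientation; "force": force on the tool from outside, world axes, zero at the start; "moment": the same for the moment, N m; "opening": finger opening in m.
Only numpy, scipy, OpenCV 4.12 (cv2) and the standard library are available. Lean on these libraries where they do the work, as an engineer would, in place of code of your own. Each camera call takes 0.05 s, during which the arm holds its last target. There are 200 camera calls.

TASK

One of the three spring mounts on the air pump's rail has gone soft. Working from the robot's left to its right, press each mount's round cap down a few millimetres with the fingertips and let it spring back, to feel which gives way most easily; then push that mount's own tag down flat on the rail to mark it for replacement. Leave the other two tags standing, pick nothing up, and leave the loose tools and parts where they are.

Things in the scene. Friction and masses are not known exactly. Their poses are not given: they have to be found in the camera images.
- rail: grey steel rail fixed on the bench, 150 (x) by 400 (y) by 24 mm high; origin at the centre of its underside; y runs along it to the robot's left, x across it, away from the robot; yaw up to 0.3 rad. Three like-looking spring mounts stand in a row on it at rail x = -40 mm, each with its own tag beyond it (+x). Which one is softest is unknown and differs each time
- pad_left (a point): centre of the flat top of the left (+y as the robot sees it, rail y = +130 mm) mount's sprung cap: a dark round cap 52 mm across with a black rubber pad 45 mm across and a small hole in the middle; the top is 86 mm above the bench when at rest and moves straight down when pressed
- pad_middle (a point): centre of the flat top of the middle (rail y = 0) mount's sprung cap: a dark round cap 52 mm across with a black rubber pad 45 mm across and a small hole in the middle; the top is 86 mm above the bench when at rest and moves straight down when pressed
- pad_right (a point): centre of the flat top of the right (rail y = -130 mm) mount's sprung cap: a dark round cap 52 mm across with a black rubber pad 45 mm across and a small hole in the middle; the top is 86 mm above the bench when at rest and moves straight down when pressed
- cap_left (a joint): how far the left cap is pressed down, m: 0 at rest, 0.014 at its stop; springs back by itself. It starts to give under 1 N; then one of the three springs takes about 0.4 N per mm and the other two 1.0 and 1.3 N per mm
- cap_middle (a joint): how far the middle cap is pressed down, m: 0 at rest, 0.014 at its stop; springs back by itself. It starts to give under 1 N; then one of the three springs takes about 0.4 N per mm and the other two 1.0 and 1.3 N per mm
- cap_right (a joint): how far the right cap is pressed down, m: 0 at rest, 0.014 at its stop; springs back by itself. It starts to give under 1 N; then one of the three springs takes about 0.4 N per mm and the other two 1.0 and 1.3 N per mm
- tip_left (a point): mid-point of the top edge of the left mount's tag: a round-topped bare metal plate 36 mm wide, 44 mm from hinge to top, 3 mm thick. Hinge parallel to rail y, at rail x = +24 mm (64 mm beyond the mount's centre), 27 mm above the bench. It stands leaning to rail +x; pushed from above near its top (under 4 N) it folds down to rail +x and stays there
- tip_middle (a point): mid-point of the top edge of the middle mount's tag: a round-topped bare metal plate 36 mm wide, 44 mm from hinge to top, 3 mm thick. Hinge parallel to rail y, at rail x = +24 mm (64 mm beyond the mount's centre), 27 mm above the bench. It stands leaning to rail +x; pushed from above near its top (under 4 N) it folds down to rail +x and stays there
- tip_right (a point): mid-point of the top edge of the right mount's tag: a round-topped bare metal plate 36 mm wide, 44 mm from hinge to top, 3 mm thick. Hinge parallel to rail y, at rail x = +24 mm (64 mm beyond the mount's centre), 27 mm above the bench. It stands leaning to rail +x; pushed from above near its top (under 4 N) it folds down to rail +x and stays there
- tag_left (a joint): angle of the left tag, rad: 0 stands up (leaning 0.5 rad off vertical), 1.05 lies flat on the rail; starts between 0 and 0.25
- tag_middle (a joint): angle of the middle tag, rad: 0 stands up (leaning 0.5 rad off vertical), 1.05 lies flat on the rail; starts between 0 and 0.25
- tag_right (a joint): angle of the right tag, rad: 0 stands up (leaning 0.5 rad off vertical), 1.05 lies flat on the rail; starts between 0 and 0.25
- sleeve: steel spacer sleeve, 24 mm across, 30 mm high, standing loose on the rail between the left and middle mounts; loose, leave it alone; origin on its underside
- locknut: steel hexagon nut, 23 mm across corners, 12 mm high, lying loose on the rail between the middle and right mounts; loose, leave it alone; origin on its underside
- spanner: spanner 190 mm long lying on the bench left of the rail; loose, leave it alone; origin on its underside (on the shaft axis)
- screwdriver: screwdriver 200 mm long lying on the bench beyond the rail; loose, leave it alone; origin on its underside (on the shaft axis)
- ink_tin: ink tin 86 mm across, 62 mm high, beyond the rail; loose, leave it alone; origin on its underside
- oil_bottle: white oil bottle 56 mm across, 150 mm high, left of the rail; loose, leave it alone; origin on its underside
- furniture: wooden block 45 by 130 by 22 mm lying right of the rail; loose, leave it alone; origin on its underside
- nut_dish: small metal dish of nuts, 80 mm across, 32 mm high, right of the rail; loose, leave it alone; origin on its underside

How it is judged (in metres and radians):
On the way, in this order (a step that is already met when the one before it is completed fails the run):
1. the left mount's cap is pressed down more than 2 mm, the others let go (value of joint cap_left above 0.002 m and value of joint each of cap_middle, cap_right below 0.0015 m), for 0.05 s.
2. the middle mount's cap is pressed down more than 2 mm, the others let go (value of joint cap_middle above 0.002 m and value of joint each of cap_left, cap_right below 0.0015 m), for 0.05 s.
3. the right mount's cap is pressed down more than 2 mm, the others let go (value of joint cap_right above 0.002 m and value of joint each of cap_left, cap_middle below 0.0015 m), for 0.05 s.
4. the softest mount's tag is folded down (((horizontal distance between spring_soft and pad_left below 0.03 m and value of joint tag_left above 0.88 rad and value of joint each of tag_middle, tag_right below 0.45 rad) or (horizontal distance between spring_soft and pad_middle below 0.03 m and value of joint tag_middle above 0.88 rad and value of joint each of tag_left, tag_right below 0.45 rad) or (horizontal distance between spring_soft and pad_right below 0.03 m and value of joint tag_right above 0.88 rad and value of joint each of tag_left, tag_middle below 0.45 rad))), for 0.2 s.
At the end, for the whole second after the job is handed in: the tag of the mount with the softest spring lies down (its angle above 0.88 of 1.05 rad), the other two tags still stand (below 0.45 rad), all three caps have sprung back (within 1.5 mm), and no loose thing has moved more than 25 mm (((horizontal distance between spring_soft and pad_left below 0.03 m and value of joint tag_left above 0.88 rad and value of joint each of tag_middle, tag_right below 0.45 rad) or (horizontal distance between spring_soft and pad_middle below 0.03 m and value of joint tag_middle above 0.88 rad and value of joint each of tag_left, tag_right below 0.45 rad) or (horizontal distance between spring_soft and pad_right below 0.03 m and value of joint tag_right above 0.88 rad and value of joint each of tag_left, tag_middle below 0.45 rad)) and value of joint each of cap_left, cap_middle, cap_right below 0.0015 m); the robot touches nothing.
It fails at once if the tag of a mount that is not the softest is pushed down ((not (horizontal distance between spring_soft and pad_left below 0.03 m) and value of joint tag_left above 0.45 rad) or (not (horizontal distance between spring_soft and pad_middle below 0.03 m) and value of joint tag_middle above 0.45 rad) or (not (horizontal distance between spring_soft and pad_right below 0.03 m) and value of joint tag_right above 0.45 rad)).
It fails at once if a loose thing is lifted, or pushed more than 25 mm (distance of any of sleeve, locknut, spanner, screwdriver, ink_tin, oil_bottle, furniture, nut_dish from where it was at the start of the episode above 0.025 m).
It also fails if it takes over 48 s, if anything falls off the work surface, if the arm or the gripper's body presses on something with over 40 N, if the wrist force passes 120 N, or if a joint passes its speed limit or range.

## Working session

There is one attempt and no reset: what is moved stays moved. The work goes in short steps, Python scripts to look and compute and a tool call to move; the robot and the scene stay as the last step left them, time stands still between calls to the robot, and variables do not carry over. Pictures are saved under pics/ and viewed, on a budget of 10 in all, crops included, one or two more only if the job needs it, and the job is handed in when it is done.

Besides the shell and the picture viewer there is one more tool, called after "Emit:" in YAML: its name, and indented under it one key for each argument. servo_tool: Moves the arm, as the interface text tells. Its arguments: {"type":"object","properties":{"rows":{"type":"array","items":{"type":"array","items":{"type":"number"}}},"fingers":{"type":"number"}},"required":["rows"]}

```bash
mkdir -p pics; cat > h.py <<'E'
import numpy as np, cv2
from plant import ctrl, viewer
def snap(n,f):
    c=viewer.calibration(n); p,d=viewer.snapshot(n)
    cv2.imwrite('pics/'+f+'.png',p[:,:,::-1]); np.save('pics/'+f+'.npy',d); np.save('pics/'+f+'_c.npy',c,allow_pickle=True)
    return p,d,c
def ray(c,u,v):
    K=np.array([[c['fx'],0,c['cx']],[0,c['fy'],c['cy']],[0,0,1.]])
    q=cv2.undistortPoints(np.array([[[u,v]]],float),K,np.array([c['k1'],0,0,0.]))[0,0]
    return np.array(c['origin']),np.array(c['rotation'])@np.array([q[0],-q[1],-1.])
def onz(c,u,v,z):
    o,r=ray(c,u,v); return o+r*(z-o[2])/r[2]
def dep(c,u,v,d):
    o,r=ray(c,u,v); return o+r*d
E
python3 - <<'E'
from h import *
for n in('scene','side'):
    p,d,c=snap(n,n+'0'); print(n,c)
o=ctrl.get_obs(); print(o)
a=cv2.imread('pics/scene0.png');cv2.imwrite('pics/s2.png',cv2.resize(a,(800,600)))
E
```

```text
scene {'fx': 413.6840879517644, 'fy': 413.6840879517644, 'cx': 263.9281177491228, 'cy': 189.6273315786699, 'k1': -0.08004358358944132, 'origin': array([1.11642639, 0.1440934 , 1.05266392]), 'rotation': array([ 29.02737123,  -0.66913648, 104.9066673 ])}
side {'fx': 457.3931654392069, 'fy': 457.3931654392069, 'cx': 259.37158567977883, 'cy': 191.15334008633192, 'k1': 0.01907202702273234, 'origin': array([0.07905272, 0.87015314, 0.94456791]), 'rotation': array([  48.65024784,   -0.47526909, -150.94466826])}
{'clock': 0.1, 'joint_pos': array([-4.72637587e+01,  2.05864121e+01,  6.40321707e-01, -1.65821413e-02,
       -7.01342362e+01, -1.65078988e+01]), 'qvel': array([-0.05201992, -0.07212465,  0.15982815,  0.05294407,  0.02407147,
        0.06924432]), 'tau': array([ 3.07735654e-04, -5.84165096e+01,  2.93753654e+01,  7.01556087e+00,
        1.01824582e-02, -5.66082656e-05]), 'tool_pos': array([ 0.2981192 , -0.60513787,  0.22574023]), 'orientation': array([ 1.79918555e+02, -7.87987612e-03, -1.53777298e+02]), 'force': array([-0.15864691,  0.34657083, -0.09928805]), 'moment': array([ 0.0440084 ,  0.03599601, -0.01990067]), 'opening': 0.0876281378989459}
```

View pics/s2.png

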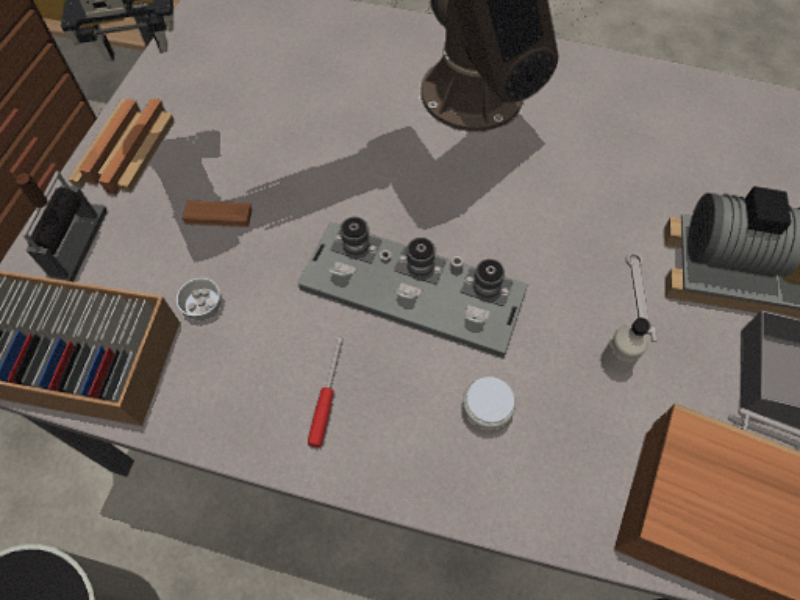

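View pics/side0.png

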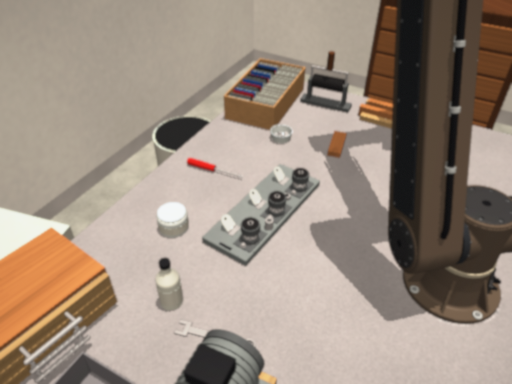

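The scene view shows the caps at about (490,269) left, (421,246) middle and (354,227) right in the enlarged picture. The tags sit at (477,315), (408,291) and (342,270), and the sleeve and nut are between the mounts. The side view agrees. Next I locate them with the calibration and depth.

```bash
sed -i 's/^def ray/from scipy.spatial.transform import Rotation as Rn\ndef ray/; s/np.array(c\[.rotation.\])@/Rn.from_euler("xyz",c["rotation"],degrees=True).as_matrix()@/' h.py
python3 - <<'E'
from h import *
c=np.load('pics/scene0_c.npy',allow_pickle=True).item(); d=np.load('pics/scene0.npy'); im=cv2.imread('pics/scene0.png')
S=1/1.5625
# cap tops: points by depth in height band 80..92 mm
vs,us=np.mgrid[120:230,180:350]
P=np.array([dep(c,u,v,d[v,u]) for u,v in zip(us.ravel(),vs.ravel())])
m=(P[:,2]>.078)&(P[:,2]<.095)
mask=np.zeros(d.shape,np.uint8); mask[vs.ravel()[m],us.ravel()[m]]=255
n,l,st,ce=cv2.connectedComponentsWithStats(mask)
C=[]
for i in range(1,n):
    if st[i,4]>60:
        p=onz(c,*ce[i],.086); C.append(p); print('cap',ce[i],st[i],p)
C=np.array(C)
for u,v in [(490,269),(421,246),(354,227)]: print(onz(c,u*S,v*S,.086))
o=C[np.argsort(C[:,1])]; ax=o[-1]-o[0]; print('yaw',np.degrees(np.arctan2(-ax[0],ax[1])),np.linalg.norm(ax))
yaw=np.arctan2(-ax[0],ax[1]); ex=np.array([np.cos(yaw),np.sin(yaw)]); ey=np.array([-ex[1],ex[0]])
# points above rail in rail frame, near tags
for p in o:
    q=(P[:,:2]-p[:2]); a=q@ex;b=q@ey
    k=(abs(b)<.03)&(a>.045)&(a<.13)&(P[:,2]>.034)
    top=np.argsort(-(P[k,2]))[:8]
    print('tag',k.sum(),np.round(1e3*np.c_[a[k],b[k],P[k,2]][top],0).mean(0),'edge a max',a[k].max(),b[k].min(),b[k].max())
E
```

```text
cap [226.03349282 146.        ] [218 139  17  16 209] [ 0.48654345 -0.12326773  0.086     ]
cap [268.58008658 159.35497835] [260 152  18  16 231] [0.49843208 0.00468335 0.086     ]
cap [312.91769547 173.53497942] [304 166  19  16 243] [0.5110179  0.13350321 0.086     ]
[0.50618749 0.13442939 0.086     ]
[0.49161443 0.00539323 0.086     ]
[ 0.4837722  -0.12257423  0.086     ]
yaw -5.444770917657133 0.2579347090882696
tag 31 [84.5  -0.75 62.75] edge a max 0.08717612930016753 -0.013592345005700354 0.015727354317011853
tag 37 [85.875  0.375 63.625] edge a max 0.08840098566481655 -0.018829527318944 0.015942419995249434
tag 46 [86.375  0.25  59.625] edge a max 0.08894523604513171 -0.017673027980197466 0.016811146957208548
```

Emit:
servo_tool:
  rows:
    - [10.6,36.9,-4,0,0,-1.58]
    - [10.6,36.9,-4,0,0,-1.58]
    - [10.6,36.9,-4,0,0,-1.58]
    - [10.6,36.9,-4,0,0,-1.58]
    - [10.6,36.9,-4,0,0,-1.58]
  fingers: 0

```text
clock: 0.52
tool_pos: [0.3511, -0.4192, 0.2059]
orientation: [180.0, -0.0, -161.8]
force: [1.4, 0.9, -0.6]
opening: 0.0599
```

Emit:
servo_tool:
  rows:
    - [10.6,36.9,-4,0,0,-1.58]
    - [10.6,36.9,-4,0,0,-1.58]
    - [10.6,36.9,-4,0,0,-1.58]
    - [10.6,36.9,-4,0,0,-1.58]
    - [10.6,36.9,-4,0,0,-1.58]

```text
clock: 0.93
tool_pos: [0.4042, -0.2347, 0.1863]
orientation: [180.0, 0.0, -169.7]
force: [1.0, 0.1, -0.0]
opening: 0.0266
```

Emit:
servo_tool:
  rows:
    - [10.6,36.9,-4,0,0,-1.58]
    - [10.6,36.9,-4,0,0,-1.58]
    - [10.6,36.9,-4,0,0,-1.58]
    - [10.6,36.9,-4,0,0,-1.58]
    - [10.6,36.9,-4,0,0,-1.58]

```text
clock: 1.35
tool_pos: [0.4572, -0.05, 0.1665]
orientation: [180.0, 0.0, -177.5]
force: [1.6, -0.1, -0.1]
opening: 0.0007
```

Emit:
servo_tool:
  rows:
    - [10.6,36.9,-4,0,0,-1.58]
    - [10.6,36.9,-4,0,0,-1.58]
    - [10.6,36.9,-4,0,0,-1.58]
    - [10.6,36.9,-4,0,0,-1.58]
    - [10.6,36.9,-4,0,0,-1.58]

```text
clock: 1.77
tool_pos: [0.5102, 0.1345, 0.1463]
orientation: [-180.0, -0.0, 174.6]
force: [0.5, -1.0, -0.5]
opening: 0.0003
```

```bash
python3 - <<'E'
from h import *
p,d,c=snap('wrist','w1'); p2,d2,c2=snap('side','side1')
a=cv2.imread('pics/w1.png'); b=cv2.imread('pics/side1.png')[120:280,170:350]
cv2.imwrite('pics/w1b.png',np.hstack([cv2.resize(a,(448,336)),cv2.resize(b,(336,336))]))
o=ctrl.get_obs(); print(o['tool_pos'],o['force'],c)
E
```

```text
[0.51150805 0.13674105 0.14555717] [-0.58207213 -0.95414689 -0.70918687] {'fx': 270.03714717831576, 'fy': 270.03714717831576, 'cx': 255.30161274404884, 'cy': 190.8139045484169, 'k1': -0.03692475833705241, 'origin': array([0.44238708, 0.14066004, 0.30566627]), 'rotation': array([-1.41895852e+01, -2.80083240e-02,  8.46291416e+01])}
```

View pics/w1b.png

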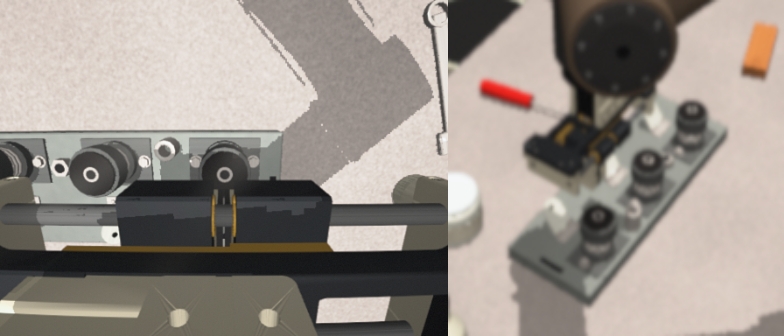

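```bash
python3 - <<'E'
from h import *
c=np.load('pics/w1_c.npy',allow_pickle=True).item()
for u,v in [(225,175),(92,174)]: print(onz(c,u/.875,v/.875,.086))
E
```

```text
[0.50582545 0.13636904 0.086     ]
[0.49272249 0.00703915 0.086     ]
```

The wrist view puts the left cap's hole at about (257,200) and the middle's at (105,199) in full-size pixels. Their world x is 5 mm nearer the robot than my mask estimate, so I'll use the hole positions. Now I press the left cap.

Emit:
servo_tool:
  rows:
    - [-3,-1,-25,0,0,0]
    - [-3,0,-25,0,0,0]
    - [0,0,0,0,0,0]
    - [0,0,0,0,0,0]

```text
clock: 2.2
tool_pos: [0.5034, 0.1307, 0.0959]
orientation: [-179.9, -0.1, 174.6]
force: [0.2, -0.2, 1.3]
opening: 0.0008
```

Emit:
servo_tool:
  rows:
    - [0,0,-3,0,0,0]
    - [0,0,-3,0,0,0]
    - [0,0,-2,0,0,0]
    - [0,0,0,0,0,0]
    - [0,0,0,0,0,0]

```text
clock: 2.62
tool_pos: [0.5046, 0.1315, 0.089]
orientation: [180.0, 0.0, 174.6]
force: [0.7, 0.0, 0.4]
opening: 0.0007
```

Emit:
servo_tool:
  rows:
    - [0,0,-2,0,0,0]
    - [0,0,-2,0,0,0]
    - [0,0,-1,0,0,0]
    - [0,0,0,0,0,0]
    - [0,0,0,0,0,0]

```text
clock: 3.03
tool_pos: [0.5046, 0.1317, 0.0837]
orientation: [180.0, 0.0, 174.6]
force: [1.0, -0.3, 1.2]
opening: 0.0005
```

Emit:
servo_tool:
  rows:
    - [0,0,-1,0,0,0]
    - [0,0,-1,0,0,0]
    - [0,0,0,0,0,0]
    - [0,0,0,0,0,0]
    - [0,0,0,0,0,0]

```text
clock: 3.45
tool_pos: [0.5046, 0.1317, 0.0817]
orientation: [180.0, 0.0, 174.6]
force: [1.5, 0.3, 2.5]
opening: 0.0004
```

Emit:
servo_tool:
  rows:
    - [0,0,-1,0,0,0]
    - [0,0,-1,0,0,0]
    - [0,0,0,0,0,0]
    - [0,0,0,0,0,0]
    - [0,0,0,0,0,0]

```text
clock: 3.87
tool_pos: [0.5045, 0.1316, 0.0797]
orientation: [180.0, 0.0, 174.6]
force: [1.9, 0.1, 3.3]
opening: 0.0003
```

Emit:
servo_tool:
  rows:
    - [0,0,0,0,0,0]
    - [0,0,0,0,0,0]
    - [0,0,0,0,0,0]

```text
clock: 4.12
tool_pos: [0.5045, 0.1316, 0.0797]
orientation: [180.0, 0.0, 174.6]
force: [2.9, 1.3, 3.0]
opening: 0.0003
```

Emit:
servo_tool:
  rows:
    - [0,0,-1,0,0,0]
    - [0,0,-1,0,0,0]
    - [0,0,-1,0,0,0]
    - [0,0,0,0,0,0]
    - [0,0,0,0,0,0]

```text
clock: 4.53
tool_pos: [0.5045, 0.1317, 0.0766]
orientation: [180.0, 0.0, 174.6]
force: [2.2, 0.4, 3.7]
opening: 0.0003
```

Emit:
servo_tool:
  rows:
    - [0,0,0,0,0,0]
    - [0,0,0,0,0,0]

```text
clock: 4.7
tool_pos: [0.5045, 0.1316, 0.0767]
orientation: [180.0, 0.0, 174.6]
force: [3.8, 0.7, 4.9]
opening: 0.0007
```

Emit:
servo_tool:
  rows:
    - [0,0,10,0,0,0]
    - [0,0,15,0,0,0]
    - [0,0,15,0,0,0]
    - [-3,-38,0,0,0,0]
    - [-4,-38,0,0,0,0]

```text
clock: 5.12
tool_pos: [0.4964, 0.0556, 0.1171]
orientation: [-180.0, -0.1, 174.8]
force: [-0.1, -1.5, -0.1]
opening: 0.0003
```

Emit:
servo_tool:
  rows:
    - [-5,-38,0,0,0,0]
    - [0,-12,-15,0,0,0]
    - [0,0,-10,0,0,0]
    - [0,0,0,0,0,0]
    - [0,0,0,0,0,0]

```text
clock: 5.53
tool_pos: [0.4913, 0.0054, 0.0911]
orientation: [-179.9, -0.1, 174.6]
force: [-0.2, 0.1, 2.1]
opening: 0.0002
```

Left gives about 4.5 N at 9.3 mm, which fits the soft spring. Now the middle cap, pressed to the same heights.

Emit:
servo_tool:
  rows:
    - [0,0,-3,0,0,0]
    - [0,0,-3,0,0,0]
    - [0,0,-3,0,0,0]
    - [0,0,-2.5,0,0,0]
    - [0,0,0,0,0,0]

```text
clock: 5.95
tool_pos: [0.4928, 0.0063, 0.0802]
orientation: [180.0, 0.0, 174.7]
force: [-2.5, 2.7, 6.5]
opening: 0.0002
```

Emit:
servo_tool:
  rows:
    - [0,0,0,0,0,0]
    - [0,0,0,0,0,0]
    - [0,0,0,0,0,0]

```text
clock: 6.2
tool_pos: [0.4927, 0.0063, 0.0805]
orientation: [180.0, 0.0, 174.7]
force: [-2.4, 2.5, 6.3]
opening: 0.0008
```

Emit:
servo_tool:
  rows:
    - [0,0,10,0,0,0]
    - [0,0,15,0,0,0]
    - [0,0,12,0,0,0]
    - [-4,-38,0,0,0,0]
    - [-4,-38,0,0,0,0]

```text
clock: 6.62
tool_pos: [0.4851, -0.0697, 0.1179]
orientation: [180.0, 0.1, 174.9]
force: [0.6, -0.4, 0.3]
opening: 0.001
```

Emit:
servo_tool:
  rows:
    - [-4,-38,0,0,0,0]
    - [0,-14,-15,0,0,0]
    - [0,0,-10,0,0,0]
    - [0,0,0,0,0,0]
    - [0,0,0,0,0,0]

```text
clock: 7.03
tool_pos: [0.4799, -0.1223, 0.0916]
orientation: [-180.0, -0.1, 174.6]
force: [-0.1, -1.7, 0.1]
opening: 0.0002
```

Middle gives 6.4 N at 5.6 mm, so it is stiff. Now the right cap.

Emit:
servo_tool:
  rows:
    - [0,0,-3,0,0,0]
    - [0,0,-3,0,0,0]
    - [0,0,-3,0,0,0]
    - [0,0,-3,0,0,0]
    - [0,0,0,0,0,0]

```text
clock: 7.45
tool_pos: [0.481, -0.1217, 0.0803]
orientation: [180.0, 0.1, 174.7]
force: [-1.7, 4.5, 8.0]
opening: 0.0004
```

Emit:
servo_tool:
  rows:
    - [0,0,0,0,0,0]
    - [0,0,0,0,0,0]
    - [0,0,0,0,0,0]

```text
clock: 7.7
tool_pos: [0.4811, -0.1217, 0.0808]
orientation: [180.0, 0.1, 174.7]
force: [-1.8, 3.2, 8.3]
opening: 0.0008
```

Emit:
servo_tool:
  rows:
    - [0,0,10,0,0,0]
    - [0,0,15,0,0,0]
    - [0,0,15,0,0,0]
    - [0,0,0,0,0,0]
    - [0,0,0,0,0,0]

```text
clock: 8.12
tool_pos: [0.4808, -0.1223, 0.1211]
orientation: [180.0, 0.1, 174.6]
force: [0.4, 1.2, -0.4]
opening: 0.0007
```

Left is clearly the softest: 0.4 N/mm, against about 1.0 for middle and 1.3 for right. I go above the left tag next.

Emit:
servo_tool:
  rows:
    - [14.8,31,0,0,0,0]
    - [14.8,31,0,0,0,0]
    - [14.8,31,0,0,0,0]
    - [14.8,31,0,0,0,0]

```text
clock: 8.45
tool_pos: [0.5393, 0.0027, 0.1195]
orientation: [-180.0, -0.1, 174.6]
force: [0.9, -0.2, 0.7]
opening: 0.0006
```

Emit:
servo_tool:
  rows:
    - [14.8,31,0,0,0,0]
    - [14.8,31,0,0,0,0]
    - [14.8,31,-15,0,0,0]
    - [14.8,31,-25,0,0,0]
    - [0,0,0,0,0,0]

```text
clock: 8.87
tool_pos: [0.5982, 0.1287, 0.0751]
orientation: [-179.9, -0.3, 174.8]
force: [0.3, -1.1, -0.4]
opening: 0.0003
```

```bash
python3 - <<'E'
from h import *
snap('scene','sc2'); snap('side','side2')
a=cv2.imread('pics/sc2.png')[130:230,180:345]; b=cv2.imread('pics/side2.png')[150:270,190:330]
cv2.imwrite('pics/v2.png',np.hstack([cv2.resize(a,(440,300)),cv2.resize(b,(350,300))]))
o=ctrl.get_obs(); print(o['tool_pos'],o['force'])
E
```

```text
[0.59723694 0.12556776 0.07795857] [-0.38794117 -1.33723299 -0.93686487]
```

View pics/v2.png

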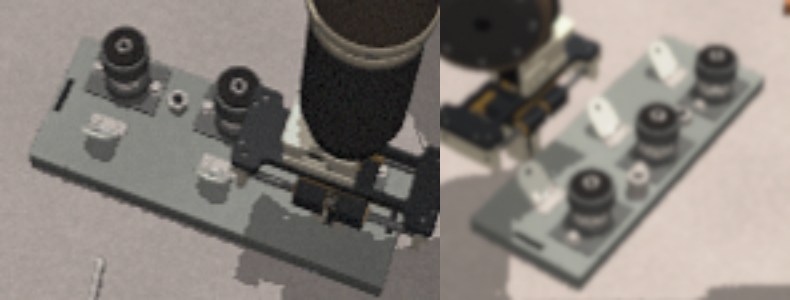

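The view shows the gripper over the left tag, at about (535,180) in the right-hand half. The middle and right tags stand clear. I press down.

Emit:
servo_tool:
  rows:
    - [0.5,0,-6,0,0,0]
    - [0.5,0,-6,0,0,0]
    - [0.5,0,-6,0,0,0]
    - [0.5,0,-6,0,0,0]

```text
clock: 9.3
tool_pos: [0.6018, 0.1244, 0.0574]
orientation: [179.9, 0.2, 174.6]
force: [2.4, 0.5, 3.9]
opening: 0.0002
```

Emit:
servo_tool:
  rows:
    - [0,0,-6,0,0,0]
    - [0,0,-5,0,0,0]
    - [0,0,-4,0,0,0]
    - [0,0,0,0,0,0]
    - [0,0,0,0,0,0]

```text
clock: 9.72
tool_pos: [0.5997, 0.1246, 0.0409]
orientation: [-180.0, -0.1, 174.6]
force: [-0.3, 0.3, 0.4]
opening: 0.0007
```

Emit:
servo_tool:
  rows:
    - [0,0,-4,0,0,0]
    - [0,0,-3,0,0,0]
    - [0,0,-2,0,0,0]
    - [0,0,0,0,0,0]
    - [0,0,0,0,0,0]

```text
clock: 10.13
tool_pos: [0.6002, 0.1249, 0.0323]
orientation: [-180.0, -0.0, 174.6]
force: [-0.3, -0.1, 0.0]
opening: 0.0006
```

Emit:
servo_tool:
  rows:
    - [0,0,-1,0,0,0]
    - [0,0,-1,0,0,0]
    - [0,0,0,0,0,0]
    - [0,0,0,0,0,0]

```text
clock: 10.47
tool_pos: [0.6004, 0.1249, 0.0306]
orientation: [180.0, -0.0, 174.6]
force: [-0.3, 0.2, -1.0]
opening: 0.0004
```

Emit:
servo_tool:
  rows:
    - [0,0,20,0,0,0]
    - [0,0,35,0,0,0]
    - [0,0,40,0,0,0]
    - [30,0,20,0,0,0]
    - [35,0,10,0,0,0]

```text
clock: 10.88
tool_pos: [0.6667, 0.1257, 0.1616]
orientation: [179.8, 0.3, 174.7]
force: [1.1, 0.8, 0.5]
opening: 0.0003
```

Emit:
servo_tool:
  rows:
    - [35,0,10,0,0,0]
    - [10,-30,10,0,0,0]
    - [0,-40,0,0,0,0]
    - [0,-40,0,0,0,0]
    - [0,0,0,0,0,0]

```text
clock: 11.3
tool_pos: [0.71, 0.0088, 0.1753]
orientation: [-179.9, -0.1, 174.4]
force: [1.0, 1.3, -0.1]
opening: 0.0006
```

```bash
python3 - <<'E'
from h import *
snap('scene','sc3'); snap('side','side3')
a=cv2.imread('pics/sc3.png')[130:230,180:345]; b=cv2.imread('pics/side3.png')[150:270,190:330]
cv2.imwrite('pics/v3.png',np.hstack([cv2.resize(a,(440,300)),cv2.resize(b,(350,300))]))
o=ctrl.get_obs(); print(o['tool_pos'],o['force'])
E
```

```text
[0.71021316 0.01289275 0.17535993] [ 0.3553436  -0.12474951  0.02721806]
```

View pics/v3.png

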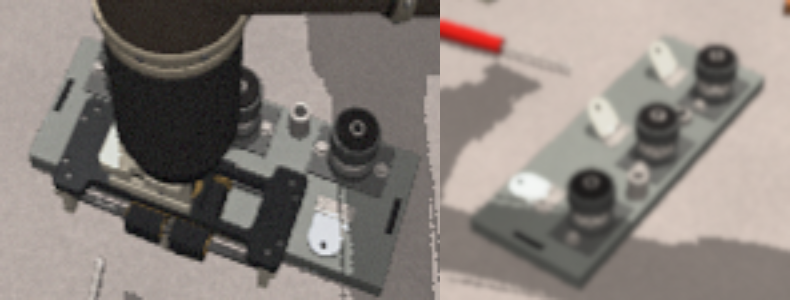

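The left tag now lies flat, at (325,232) in the scene half and (530,187) in the side half. The other two stand and the loose parts are in place. I check the tag's height numerically, then hand in.

```bash
python3 - <<'E'
from h import *
c=np.load('pics/sc3_c.npy',allow_pickle=True).item(); d=np.load('pics/sc3.npy')
S=440/165
h=[dep(c,180+x/S,130+y/3,d[int(130+y/3),int(180+x/S)])for x in range(315,338,5) for y in range(222,252,5)]
h=np.array(h); print('tag z',h[:,2].min(),h[:,2].max(), 'far end',h[h[:,0].argmax()])
if h[:,2].max()<.034: print(ctrl.close_job())
E
```

```text
tag z 0.025887469449006772 0.03316551116772248 far end [0.60836252 0.11865067 0.02848726]
the job is handed in; nothing more can be done
None
```

The left mount is the soft one. I pushed its tag flat on the rail and handed the job in at about 11.5 s of the 48 s allowed. I saw no verdict, since handing in reports none.

I pressed the caps left, middle, right and let each spring back:

| Mount | Pressed down | Force | Fits a spring of about |
|---|---|---|---|
| Left | 9.3 mm | about 4.5 N | 0.4 N/mm |
| Middle | 5.6 mm | about 6.4 N | 1.0 N/mm |
| Right | 5.3 mm | about 8.2 N | 1.3 N/mm |

- **Left tag:** in the last pictures it lies flat. Depth readings put its surface 26–33 mm above the bench, with the outer end at 28 mm. The hinge is at 27 mm.
- **Other parts:** in the last side view the middle and right tags stand, all three caps look up, and the sleeve is in place. I checked the caps by eye only and did not measure whether the loose things had moved.
- **Robot:** it is clear of everything.

Two readings disagreed along the way:
- **Cap positions:** my first estimate from depth was about 5 mm too far out. I corrected it from the wrist picture before pressing.
- **Tag push:** I felt about 4 N at the first contact and nothing near the end of the push. The pictures showed the tag had folded all the way down by itself.

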